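# Hold the turned ball in front of the spray screen

### The arm

A 6-joint arm with a two-finger parallel gripper is mounted at the origin on the work surface. World frame = base frame: x ahead of the robot, y to its left, z up, the work surface at z = 0. Lengths are in mm, angles in rad, forces in N, time in s.
With the tool pointing down it reaches from about 275 to 750 mm from the base axis. Payload 10.2 kg.
Tool frame: the origin (TCP) lies at the very end of the fingers, on their centre line; the grasp point (between the pads) lies 19 mm behind it (ctrl.grip_depth is the distance from the TCP to the grasp point, in mm); z points along the fingers, x is the direction in which the jaws open and shut, and the axes are right-handed (so a half turn about z gives the same grasp; the last joint's range is limited). The gripper opens to 85 mm and grips with 20 to 120 N. Pads are 22 mm wide; open, the fingers measure 114 mm over their backs; the gripper's body (76 mm by 85 mm) begins 54 mm behind the grasp point. The pads swing forward as they close: fully open they stand 13 mm farther back than shut.
Start: joints at [0.921, 0.313, 1.498, -0, 1.331, -0.223], TCP at [217.342, 477.905, 231.294] pointing down, gripper open.
Joint ranges: [-2.94, 2.94], [-0.97, 2.17], [0.19, 2.56], [-1.23, 4.37], [0.02, 3.11], [-2.88, 2.88]. Speed limits (rad/s): [2.39, 2.39, 3.01, 3.14, 3.14, 3.14].

### API

Orientations are given as a unit quaternion [w, x, y, z].
In Python, from rig import ctrl gives the robot as it stands.
- The arm moves only by the tool play_rows, never from a script. Its argument "motion" is a list of rows, each a list of 2 entries, a list of its own where there are three numbers: the shift along the tool's x, y, z in mm, then the turn, a rotation vector about the tool's x, y, z in degrees. A call has 1 to 20 rows; each row shifts and turns the commanded pose from where the row before left it, along the tool's axes as they then stand; what a row does not reach is not made up. A row lasts 1/12 s, in which the tool goes at most 41.7 mm and 7.16 degrees, less where a joint would pass 70% of its speed; a pose out of reach is approached as far as the arm can. A call with a gripper value outside its range is refused whole. "fingers" is the finger opening in mm, from 0 to 85.4, set as the call begins (left out, the last holds). The fingers move at their own pace and stop on an object; "squeeze" is the grip in N (left out, the last holds). Time passes only in rows, so rows that do not move let the fingers close. It gives the time, the measured TCP pose, the force and the opening at its end, in the units of the state.
- ctrl.sense(): the state, without advancing time (a new reading comes with each control period).
- ctrl.capture(name): name is "side" or "top" or "wrist"; returns the picture (384x512x3 uint8, red, green, blue); there is no depth.
- ctrl.get_calibration(name): a dict with "K" (3x3 intrinsics, pixels), "R" (3x3) and "t" (3): a world point X has camera coordinates R X + t; the wrist camera has in their place "tool_from_camera" (4x4, takes a point from camera to tool coordinates, whose origin is the TCP and whose axes are the tool frame's). Camera axes: x right, y down, z forward; pixel columns grow to the right and rows downward; lengths in mm; the calibration is good to about 2 mm. A picture is of the moment at which its call begins: read the wrist's pose just before it. get_calibration takes no time and is no camera call.
- ctrl.finish_job(): hands the job in, once; it reports no verdict.
Trained networks look in the newest picture that a camera, given by its name, has taken for a name from the list of things; names that differ only in an ending like _2 or _b are one class to them, and where a whole thing is asked for, a point or a joint stands for the part that bears it (a point fixed in the world has none). Each returns a list of dicts, best first, with "p" (0 to 1); they miss things now and then, are a little off and sometimes report something else, mostly with a low value. They report only what shows in the picture. A call takes as long as a camera call. They do not tell look-alikes from the thing itself.
- ctrl.spot_in(camera, name): "position" ([column, row] as shares, 0 to 1, of the picture: columns of its width, rows of its height, amid what is visible of it).
The state is a dict: "time_s": time; "joints": joint angles; "dq": joint speeds; "tau": joint torques, N m; "eef_pos": TCP position; "ee_rot": TCP orientation; "force": force on the tool from outside, world axes, zero at the start; "wrist_torque": the same for the moment, N m; "grip_width": opening from 0.0 (shut) to 1.0 (fully open).
Only numpy, scipy, OpenCV 4.12 (cv2) and the standard library are available. Lean on these libraries where they do the work, as an engineer would, in place of code of your own. Each camera call takes 0.05 s, during which the arm holds its last target. There are 200 camera calls.

### The job

Get a turned wooden ball ready to be sprayed: first hook the white screen over the plain part of the rail, at least 10 cm from the red band, with its white face towards the robot, slide it along the rail until it is centred on the band, and let go of it. Then pick up the tray by its blue grip, keeping it close to level so that the loose ball stays in its pocket, and carry the ball to about 8 cm in front of the middle of the white face. Finish while still holding the tray there, level and still; do not touch the ball, and leave the screen hanging at the band and the other things on the bench where they are.

Things in the scene. Friction and masses are not known exactly. Their poses are not given: they have to be found in the camera images.
- rail: Fixed steel rail: a round bar 12 mm in diameter, 460 mm long, along its own y axis, its axis 165 mm above the bench, carried by a post at each end. Origin on the bench under the middle of the bar; own x points away from the robot (the rail may be turned a little about z).
- mark_center (a point): Centre of the red painted band, 20 mm long, around the rail, on the bar's axis 165 mm above the bench. Same axes as the rail (y along the bar). It lies up to 90 mm either side of the bar's middle; the band is only paint.
- screen_grip (a point): Centre of the screen's orange tab, 14 (x) by 40 (y) by 46 mm high. The screen, loose, 0.25 kg, 155 mm tall, stands on the bench; this point is 132 mm above its lower edge. Own x runs from white face to rear, y along the panel, z up. A roof block 40 by 60 mm begins 23 mm below. When hung upright, the bar's axis is 45 mm below this point (a V notch centres it). It slides with ordinary friction.
- screen_face (a point): Middle of the outer surface of the screen's white panel (100 wide, 95 high, 5 mm thick), 20 mm in front of (-x) and 84.5 mm below the tab's centre. Axes as the screen: x points into the panel, the free side is -x. Behind the panel a 30 mm gap in x, open below, takes the bar; behind that a steel cheek 50 mm wide, as high as the panel.
- tray_grip (a point): Middle of the tray's blue upright grip, 18 (x) by 36 mm (y), from 12 to 67 mm above the tray's underside; this point is at 45 mm. The loose tray is 12 mm thick, 0.25 kg, balanced near the grip. Along own x it runs from 75 mm behind the grip (60 mm wide, steel tail) to 137 mm ahead (the last 84 mm a block 84 mm wide with the pocket). Own x points to the pocket, z up.
- tray_pocket (a point): Centre of the floor of the tray's round pocket, 49 mm in diameter and 5 mm deep; 95 mm ahead (tray's own x) of the grip and 38 mm below the grip point. Same axes as the tray.
- ball_center (a point): Centre of the loose turned wooden ball, 40 mm in diameter, 24 g. It lies in the pocket, its centre 20 mm above the pocket floor, and can roll about 11 mm any way (with steep tilting or jerks it rolls out).
- die: Bystander: loose light wooden die, 35 mm cube. Origin at the centre of its underside.
- can: Bystander: loose blue spray can, 54 mm in diameter, 150 mm tall. Origin at the centre of its underside.
- tape: Bystander: loose roll of paper tape lying flat, 90 mm outer diameter, 25 mm high. Origin at the centre of its underside.
Not all that is in view belongs to the job. Of the things that look like the part that bears tray_grip, take the one that is farthest to the robot's left at the start.

How it is judged:
By the outcome, as a careful person would: the job done as asked, in the order asked, and still so for the second after the job is handed in, while the arm keeps its last pose, push and grip.
It also fails if it takes over 72 s, if anything falls off the work surface, if the arm or the gripper's body presses on something with over 40 N, if the wrist force passes 120 N, or if a joint passes its speed limit or range.

## Working session

There is one attempt and no reset: what is moved stays moved. The work goes in short steps, Python scripts to look and compute and a tool call to move; the robot and the scene stay as the last step left them, time stands still between calls to the robot, and variables do not carry over. Pictures are saved under pics/ and viewed, about 8 in all and at most 12, crops included, and the job is handed in when it is done.

Besides the shell and the picture viewer there is one more tool, called as a command line: name --argument value ..., lists and objects as JSON in quotes. play_rows: Moves the arm, as the interface text tells. Its arguments: {"type":"object","properties":{"motion":{"type":"array"},"fingers":{"type":"number"},"squeeze":{"type":"number"}},"required":["motion"]}

```bash
ls; mkdir -p pics
cat > h.py <<'E'
import numpy as np, cv2
from rig import ctrl
from scipy.spatial.transform import Rotation as Rn
np.set_printoptions(precision=2,suppress=True)
def R_tool(s):
    q=s['ee_rot']; return Rn.from_quat([q[1],q[2],q[3],q[0]]).as_matrix()
def cam(name,s=None):
    c=ctrl.get_calibration(name); K=np.array(c['K'])
    if 'R' in c: return K,np.array(c['R']),np.array(c['t'])
    s=s or ctrl.sense(); T=np.eye(4); T[:3,:3]=R_tool(s); T[:3,3]=s['eef_pos']
    M=np.linalg.inv(T@np.array(c['tool_from_camera'])); return K,M[:3,:3],M[:3,3]
def proj(C,X):
    K,R,t=C; p=K@(R@np.array(X,float)+t); return p[:2]/p[2]
def onz(C,px,z):
    K,R,t=C; o=-R.T@t; d=R.T@np.linalg.inv(K)@np.array([px[0],px[1],1.]); return o+d*(z-o[2])/d[2]
def tri(obs):
    A=[];b=[]
    for (K,R,t),px in obs:
        o=-R.T@t; d=R.T@np.linalg.inv(K)@np.array([px[0],px[1],1.]); d/=np.linalg.norm(d)
        P=np.eye(3)-np.outer(d,d); A.append(P); b.append(P@o)
    A=np.vstack(A);b=np.hstack(b); x,*_=np.linalg.lstsq(A,b,rcond=None); return x,np.linalg.norm(A@x-b)
def save(name,f):
    im=ctrl.capture(name); cv2.imwrite('pics/'+f,im[:,:,::-1]); return im
E
python3 - <<'E'
from h import *
s=ctrl.sense(); print(s['time_s'],R_tool(s))
ims=[save(n,n+'0.png') for n in('side','top')]
cv2.imwrite('pics/both.png',cv2.resize(np.vstack(ims),(600,900))[:,:,::-1])
for n in('side','top'):
    for k in ['rail','mark_center','screen_grip','screen_face','tray_grip','tray_pocket','ball_center','die','can','tape']:
        print(n,k,[(np.round(np.array(d['position'])*[512,384],1).tolist(),round(d['p'],2)) for d in ctrl.spot_in(n,k)][:4])
    C=cam(n);print(n,-C[1].T@C[2])
E
```

```text
pics
0.0 [[ 0.41  0.91 -0.  ]
 [ 0.91 -0.41 -0.  ]
 [-0.   -0.   -1.  ]]
side rail [([238.9, 266.5], 0.62), ([318.7, 189.5], 0.57)]
side mark_center []
side screen_grip [([239.0, 264.0], 0.84)]
side screen_face [([237.1, 264.2], 0.91)]
side tray_grip [([174.3, 233.6], 0.88), ([150.3, 347.5], 0.74), ([185.5, 176.1], 0.73)]
side tray_pocket [([173.4, 229.0], 0.97), ([189.0, 175.9], 0.57), ([148.4, 348.4], 0.57)]
side ball_center []
side die [([232.9, 197.9], 0.78)]
side can [([358.2, 193.2], 0.7)]
side tape [([318.8, 322.7], 0.69)]
side [ 275.44 -841.31  805.9 ]
top rail [([212.5, 129.1], 0.66)]
top mark_center [([148.8, 241.0], 0.53)]
top screen_grip [([323.8, 220.6], 0.7), ([181.1, 131.1], 0.29)]
top screen_face [([322.4, 219.3], 0.55)]
top tray_grip [([235.5, 273.7], 0.88), ([376.7, 312.4], 0.79), ([148.5, 244.0], 0.56)]
top tray_pocket [([148.5, 245.8], 0.82), ([233.5, 272.2], 0.67), ([379.0, 308.9], 0.64)]
top ball_center [([143.4, 271.2], 0.68)]
top die [([205.6, 196.1], 0.75), ([323.6, 221.2], 0.54)]
top can [([257.8, 77.7], 0.9)]
top tape [([393.1, 166.7], 0.6)]
top [ 362.74  -91.77 1110.2 ]
```

Run:
```python
import cv2
for n in('side','top'):
    cv2.imwrite(f'pics/{n}0b.png',cv2.resize(cv2.imread(f'pics/{n}0.png'),(800,600),interpolation=cv2.INTER_CUBIC))
```

```text
(no output)
```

View pics/side0b.png

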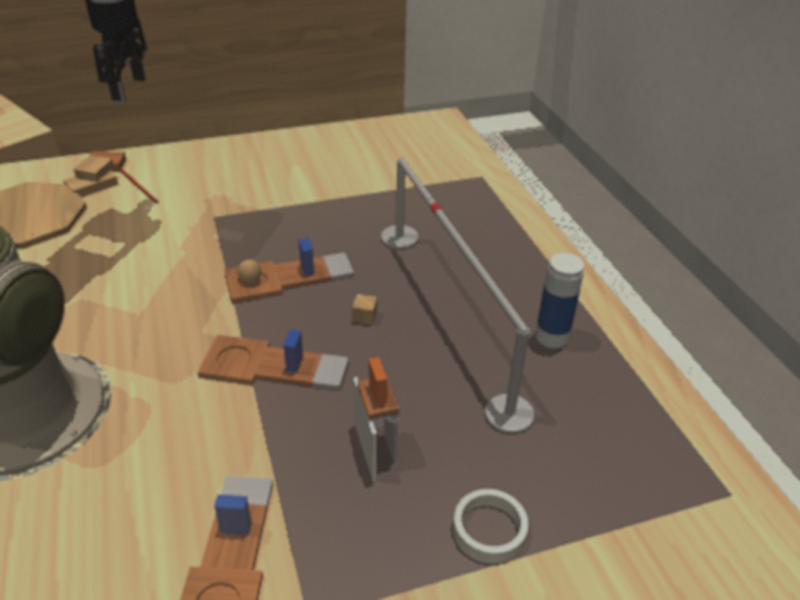

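View pics/top0b.png

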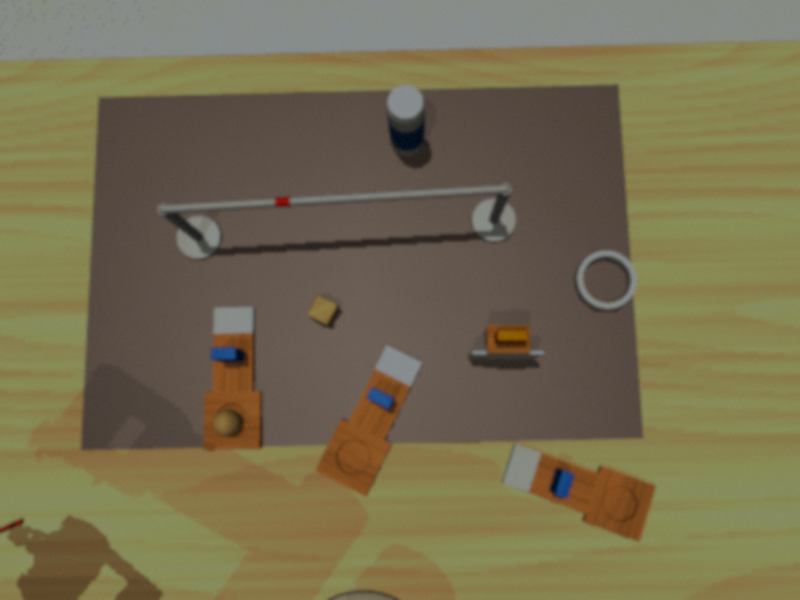

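Side view: three tray-like parts with blue grips, at px (306,256) with the ball, (293,352) and (233,514). In the top view they are at (227,354) with the ball, (381,399) and (563,484). Top left is robot +y, so the farthest left is the ball tray at top (227,354). The screen tab is at top (512,336) with its white face towards the robot. The band is at top (282,201).

```bash
cat >> h.py <<'E'
def blobs(im,lo,hi,amin=25):
    hsv=cv2.cvtColor(np.ascontiguousarray(im),cv2.COLOR_RGB2HSV); m=cv2.inRange(hsv,lo,hi)
    n,l,st,ce=cv2.connectedComponentsWithStats(m)
    return [(ce[i].round(1).tolist(),int(st[i,4]),cv2.minAreaRect(np.argwhere(l==i)[:,::-1].astype(np.float32))) for i in range(1,n) if st[i,4]>=amin]
E
python3 - <<'E'
from h import *
S,T=cam('side'),cam('top')
ims={n:cv2.imread(f'pics/{n}0.png')[:,:,::-1] for n in('side','top')}
for n in ims:
    for k,lo,hi,a in[('blue',(105,120,50),(125,255,255),40),('red',(0,200,110),(4,255,255),8),('red2',(174,150,90),(180,255,255),8),('orange',(5,215,150),(14,255,255),40)]:
        for b in blobs(ims[n],lo,hi,a): print(n,k,b[0],b[1],np.round(b[2][1],1),round(b[2][2],1))
q=.64
print('railL',tri([(S,(402*q,161*q)),(T,(162*q,209*q))]),onz(T,(162*q,209*q),165))
print('railR',tri([(S,(524*q,331*q)),(T,(507*q,188*q))]),onz(T,(507*q,188*q),165))
print('band',tri([(S,(436*q,207*q)),(T,(282*q,201*q))]),onz(T,(282*q,201*q),165))
print('tab',tri([(S,(377*q,377*q)),(T,(512*q,337*q))]),onz(T,(512*q,336*q),155))
print('gripA',tri([(S,(306*q,257*q)),(T,(228*q,354*q))]),onz(T,(226*q,354*q),67))
print('ball',onz(T,(227*q,422*q),27),'die',onz(T,(323*q,310*q),35), 'can',onz(T,(405*q,103*q),150))
E
```

```text
side blue [195.0, 156.6] 43 [7.6 5.4] 71.6
side blue [360.5, 202.7] 119 [10.7 22.9] 10.0
side blue [186.7, 216.5] 69 [ 6.3 11.6] 26.6
side blue [147.4, 320.9] 103 [17.   5.9] 5.7
top blue [143.3, 226.3] 124 [ 7. 16.] 90.0
top blue [243.3, 254.8] 102 [14.8  6.7] 26.6
top blue [360.2, 309.4] 130 [ 8.5 15.5] 18.4
top red [180.1, 128.6] 27 [3. 6.] 90.0
railL (array([643.17, 250.54, 161.33]), np.float64(0.5484119231258067)) [641.69 249.26 165.  ]
railR (array([ 658.78, -214.25,  164.01]), np.float64(1.751757691063611)) [ 659.73 -214.46  165.  ]
band (array([647.5 ,  87.57, 167.36]), np.float64(1.0032569930754613)) [648.93  87.9  165.  ]
tab (array([ 461.07, -215.79,  139.5 ]), np.float64(0.7342306410368705)) [ 461.33 -213.96  155.  ]
gripA (array([454.87, 190.32,  36.88]), np.float64(1.6601740469538804)) [453.48 185.15  67.  ]
ball [357.13 192.27  27.  ] die [518.72  50.09  35.  ] can [790.64 -79.71 150.  ]
```

Run:
```python
import cv2
im=cv2.imread('pics/top0.png'); 
a=cv2.resize(im[190:240,295:355],(600,500),interpolation=cv2.INTER_CUBIC)
cv2.imwrite('pics/c.png',a)
```

```text
(no output)
```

View pics/c.png

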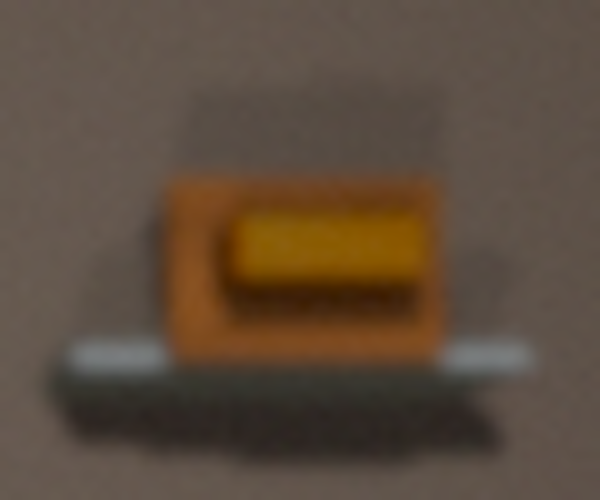

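The crop at px (330,245) shows the orange tab on its roof, with the white panel along the bottom edge (crop row 355). The panel is parallel to world y and faces the robot. I estimate the tab at (462,-214,132), the rail yaw at about 2.1° and the band at (649,88). Next I'll square the tool and go above the tab.

play_rows --motion '[[[0,0,-5],[0,0,3.5]],[[0,0,-7],[0,0,6.5]],[[0,0,-7],[0,0,6.5]],[[0,0,-7],[0,0,6.5]],[[0,0,-7],[0,0,6.5]],[[0,0,-7],[0,0,6.5]],[[0,0,-7],[0,0,6.5]],[[0,0,-7],[0,0,6.5]],[[0,0,-7],[0,0,6.5]],[[0,0,-5],[0,0,6.5]],[[0,0,0],[0,0,3.5]]]' --fingers 85

```text
time_s: 2.02
eef_pos: [217.5, 478.2, 298.4]
ee_rot: [-0.001, 1.0, -0.002, 0.001]
force: [-0.2, -0.8, 0.1]
grip_width: 0.991
```

play_rows --motion '[[[6,18,0],[0,0,0]],[[12,30,0],[0,0,0]],[[13,38,0],[0,0,0]],[[13,38,0],[0,0,0]],[[13,38,0],[0,0,0]],[[13,38,0],[0,0,0]],[[13,38,0],[0,0,0]],[[13,38,0],[0,0,0]],[[13,38,0],[0,0,0]],[[13,38,0],[0,0,0]],[[13,38,0],[0,0,0]],[[13,38,0],[0,0,0]],[[13,38,0],[0,0,0]],[[13,38,0],[0,0,0]],[[13,38,0],[0,0,0]],[[13,38,0],[0,0,0]],[[13,38,0],[0,0,0]],[[13,38,0],[0,0,0]],[[8,26,0],[0,0,0]],[[0,10,0],[0,0,0]]]'

```text
time_s: 3.68
eef_pos: [452.4, -217.2, 296.4]
ee_rot: [-0.0, 1.0, -0.001, -0.0]
force: [-0.3, -0.3, -0.3]
grip_width: 0.998
```

Run:
```python
from h import *
print(ctrl.get_calibration('wrist'))
s=ctrl.sense();print(s['time_s'],s['eef_pos'],R_tool(s),s['joints'])
C=cam('wrist',s)
save('wrist','w1.png')
for k in['screen_grip','screen_face']: print(k,[(np.array(d['position'])*[512,384],d['p']) for d in ctrl.spot_in('wrist',k)])
print(proj(C,[462,-214,155]),proj(C,[462,-214,132]))
```

```text
{'K': array([[314.59,   0.  , 257.17],
       [  0.  , 314.59, 191.81],
       [  0.  ,   0.  ,   1.  ]]), 'tool_from_camera': array([[   1.  ,   -0.  ,   -0.  ,   -0.44],
       [   0.  ,    0.95,    0.32,  -84.23],
       [  -0.  ,   -0.32,    0.95, -142.6 ],
       [   0.  ,    0.  ,    0.  ,    1.  ]])}
3.6833 [ 452.37 -217.16  296.4 ] [[ 1. -0. -0.]
 [-0. -1.  0.]
 [-0. -0. -1.]] [-0.68  0.22  1.45 -0.    1.47 -0.68]
screen_grip [(array([263.99, 156.4 ]), 0.85)]
screen_face [(array([267.11, 158.28]), 0.75)]
[268.04 176.78] [267.31 170.51]
```

View pics/w1.png

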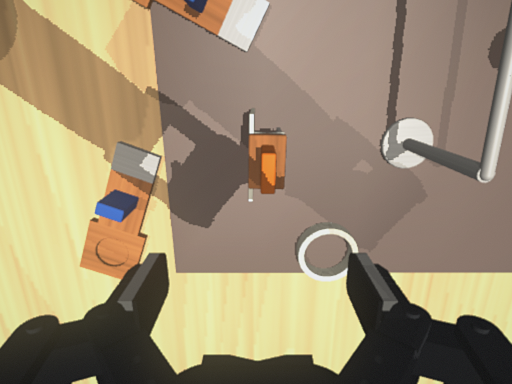

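The wrist view shows the tab top at about (268,177), which matches the prediction from (462,-214,155). The panel edge at x≈250 is vertical, so yaw is about 0. Descending.

play_rows --motion '[[[2,-1,8],[0,0,0]],[[3,-1,18],[0,0,0]],[[3,-1,25],[0,0,0]],[[1.5,0,25],[0,0,0]],[[0,0,25],[0,0,0]],[[0,0,20],[0,0,0]],[[0,0,15],[0,0,0]],[[0,0,12],[0,0,0]],[[0,0,10],[0,0,0]],[[0,0,8],[0,0,0]],[[0,0,6],[0,0,0]],[[0,0,4],[0,0,0]],[[0,0,0],[0,0,0]],[[0,0,0],[0,0,0]]]'

```text
time_s: 5.0
eef_pos: [461.5, -210.9, 121.6]
ee_rot: [0.0, 1.0, 0.0, 0.0]
force: [-0.6, -0.7, 1.0]
grip_width: 0.999
```

Run:
```python
from h import *
s=ctrl.sense();C=cam('wrist',s)
print(s['time_s'],s['eef_pos'])
im=save('wrist','w2.png')
for b in blobs(im,(3,150,60),(18,255,255),60): print(b)
print([(np.array(d['position'])*[512,384],d['p']) for d in ctrl.spot_in('wrist','screen_grip')],proj(C,[462,-214,155]))
```

```text
5.0 [ 461.54 -210.92  121.58]
([292.1, 200.8], 80, ((290.5, 202.5), (11.0, 11.0), 90.0))
([259.2, 275.8], 3931, ((258.6350402832031, 275.5856628417969), (37.1396598815918, 122.53828430175781), 4.3160271644592285))
([45.9, 282.6], 2500, ((38.220001220703125, 290.9599914550781), (69.43787384033203, 119.78387451171875), 8.130102157592773))
([285.5, 287.6], 68, ((285.0, 287.5), (7.0, 10.0), 90.0))
[(array([256.31, 240.  ]), 0.68)] [259.48 306.21]
```

View pics/w2.png

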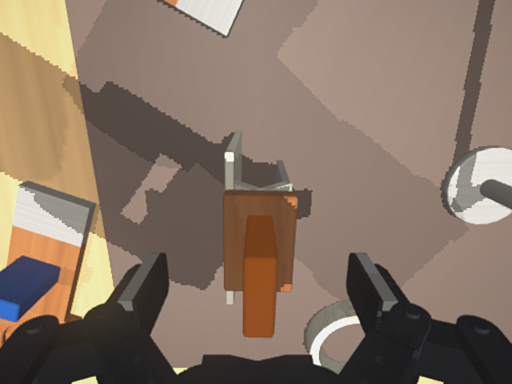

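The tab lies between the fingers at px (259,306), centred to within about 1–2 mm, with the roof below it. Going down 5 mm and closing.

play_rows --motion '[[[0.5,0.5,3],[0,0,0]],[[0,0,2],[0,0,0]],[[0,0,0],[0,0,0]],[[0,0,0],[0,0,0]],[[0,0,0],[0,0,0]],[[0,0,0],[0,0,0]],[[0,0,0],[0,0,0]],[[0,0,0],[0,0,0]],[[0,0,0],[0,0,0]],[[0,0,0],[0,0,0]]]' --fingers 5 --squeeze 60

```text
time_s: 5.93
eef_pos: [462.0, -211.5, 116.5]
ee_rot: [0.0, 1.0, 0.0, 0.0]
force: [-0.5, -0.2, 2.5]
grip_width: 0.156
```

play_rows --motion '[[[0,0,-4],[0,0,0]],[[0,0,-8],[0,0,0]],[[0,0,-14],[0,0,0]],[[0,0,-20],[0,0,0]],[[0,0,-24],[0,0,0]],[[0,0,-26],[0,0,0]],[[0,0,-26],[0,0,0]],[[0,0,-24],[0,0,0]],[[0,0,-20],[0,0,0]],[[0,0,-16],[0,0,0]],[[0,0,-10],[0,0,0]],[[0,0,-6],[0,0,0]],[[0,0,-2],[0,0,0]]]'

```text
time_s: 7.02
eef_pos: [461.9, -211.4, 316.8]
ee_rot: [0.0, 1.0, 0.0, 0.0]
force: [0.7, -0.2, -3.4]
grip_width: 0.152
```

play_rows --motion '[[[3,-3,0],[0,0,0]],[[7,-6,0],[0,0,0]],[[11,-9,0],[0,0,0]],[[14,-12,0],[0,0,0]],[[15,-14,0],[0,0,0]],[[15,-14,0],[0,0,0]],[[15,-14,0],[0,0,0]],[[15,-14,0],[0,0,0]],[[15,-14,0],[0,0,0]],[[15,-14,0],[0,0,0]],[[15,-13,0],[0,0,0]],[[14,-12,0],[0,0,0]],[[12,-10,0],[0,0,0]],[[10,-8,0],[0,0,-0.5]],[[7,-6,0],[0,0,-0.5]],[[4,-4,0],[0,0,-0.5]],[[2,-2,0],[0,0,-0.6]],[[0,0,0],[0,0,0]]]'

```text
time_s: 8.52
eef_pos: [650.7, -41.4, 315.5]
ee_rot: [-0.0, 1.0, 0.019, -0.001]
force: [-0.2, 0.2, -2.9]
grip_width: 0.155
```

Run:
```python
from h import *
s=ctrl.sense();print(s['time_s'],s['eef_pos'],s['force'],s['joints'])
a=save('side','s3.png');b=save('wrist','w3.png')
im=np.vstack([cv2.resize(a[60:260,170:420],(500,400)),cv2.resize(b,(500,375))])[:,:,::-1]
cv2.imwrite('pics/m3.png',cv2.resize(np.hstack([cv2.resize(a[60:260,170:420],(400,320)),cv2.resize(b,(400,300),).copy()[:300] if 0 else cv2.resize(b,(427,320))]),None,fx=.96,fy=1)[:,:,::-1])
```

```text
8.5167 [650.75 -41.39 315.5 ] [-0.19  0.18 -2.91] [-0.24  0.59  0.88  0.    1.68 -0.28]
```

View pics/m3.png

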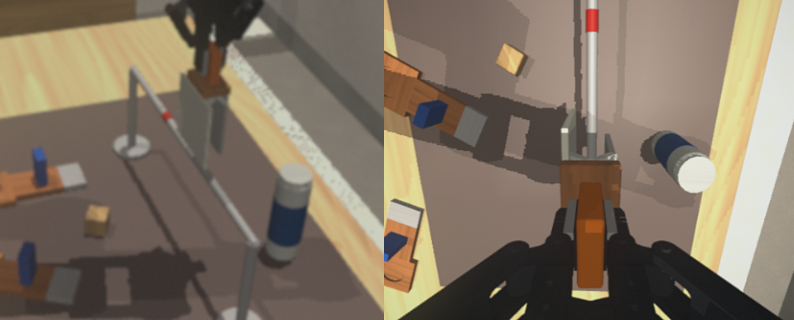

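The side view shows the screen upright above the bar. In the wrist view the bar passes between the panel and the cheek, with the band at wrist px about (260,24). I'll measure the bar line in the wrist picture.

Run:
```python
from h import *
s=ctrl.sense();C=cam('wrist',s)
im=cv2.imread('pics/w3.png')[:,:,::-1]
for b in blobs(im,(0,150,90),(8,255,255),40)+blobs(im,(172,150,90),(180,255,255),40): print(b[0],b[1],b[2], onz(C,b[0],165))
for r in (60,80,100,120,140):
    g=im[r,235:285].astype(int).sum(1); 
    m=np.abs(im[r,235:285].astype(int)-im[r,235:285].mean(1,keepdims=True)).max(1)
    c=np.where((m<8)&(g>300))[0]+235
    print(r,c.min() if len(c) else 0,c.max() if len(c) else 0, onz(C,((c.min()+c.max())/2,r),165) if len(c) else '')
```

```text
[259.6, 23.9] 386 ((259.5, 24.0), (26.0, 15.0), 90.0) [647.17  90.79 165.  ]
60 253 265 [647.73  62.92 165.  ]
80 253 265 [648.35  46.66 165.  ]
100 254 265 [649.44  29.78 165.  ]
120 254 264 [649.66  12.2  165.  ]
140 253 265 [650.35  -6.09 165.  ]
```

play_rows --motion '[[[0.5,0,4],[0,0,0]],[[0,0,8],[0,0,0]],[[0,0,12],[0,0,0]],[[0,0,15],[0,0,0]],[[0,0,15],[0,0,0]],[[0,0,15],[0,0,0]],[[0,0,12],[0,0,0]],[[0,0,10],[0,0,0]],[[0,0,8],[0,0,0]],[[0,0,6],[0,0,0]],[[0,0,4],[0,0,0]],[[0,0,2],[0,0,0]],[[0,0,0],[0,0,0]]]'

```text
time_s: 9.7
eef_pos: [651.1, -42.1, 205.2]
ee_rot: [-0.0, 1.0, 0.019, -0.0]
force: [0.1, -0.3, -3.1]
grip_width: 0.162
```

play_rows --motion '[[[0,0,3],[0,0,0]],[[0,0,2],[0,0,0]],[[0,0,2],[0,0,0]],[[0,0,1],[0,0,0]],[[0,0,0],[0,0,0]]]'

```text
time_s: 10.12
eef_pos: [651.0, -42.0, 197.0]
ee_rot: [-0.0, 1.0, 0.019, -0.0]
force: [0.2, 0.4, -2.9]
grip_width: 0.156
```

play_rows --motion '[[[0,0,0.7],[0,0,0]],[[0,0,0.7],[0,0,0]],[[0,0,0.7],[0,0,0]],[[0,0,0],[0,0,0]]]'

```text
time_s: 10.45
eef_pos: [651.5, -42.1, 195.6]
ee_rot: [0.0, 1.0, 0.019, 0.001]
force: [1.1, -0.4, -0.7]
grip_width: 0.158
```

play_rows --motion '[[[0.3,0,0.6],[0,0,0]],[[0,0,0.6],[0,0,0]],[[0,0,0],[0,0,0]]]'

```text
time_s: 10.7
eef_pos: [651.9, -42.1, 195.0]
ee_rot: [0.0, 1.0, 0.019, 0.001]
force: [2.8, 0.0, 4.8]
grip_width: 0.155
```

play_rows --motion '[[[0.7,0,-0.3],[0,0,0]],[[0,-2,0],[0,0,0]],[[0,-4,0],[0,0,0]],[[0,-5,0],[0,0,0]],[[0,-6,0],[0,0,0]],[[0,-6,0],[0,0,0]],[[0,-6,0],[0,0,0]],[[0,-6,0],[0,0,0]],[[0,-6,0],[0,0,0]],[[0,-4,0],[0,0,0]],[[0,-2,0],[0,0,0]],[[0,0,0],[0,0,0]]]'

```text
time_s: 11.7
eef_pos: [650.4, 4.2, 195.0]
ee_rot: [0.001, 1.0, 0.019, 0.0]
force: [0.3, -3.4, 5.4]
grip_width: 0.153
```

play_rows --motion '[[[0.2,-2,0],[0,0,0]],[[0,-4,0],[0,0,0]],[[0,-6,0],[0,0,0]],[[0,-6,0],[0,0,0]],[[0,-6,0],[0,0,0]],[[0,-6,0],[0,0,0]],[[0,-6,0],[0,0,0]],[[0,-6,0],[0,0,0]],[[0,-6,0],[0,0,0]],[[0,-6,0],[0,0,0]],[[0,-6,0],[0,0,0]],[[0,-5,0],[0,0,0]],[[0,-4,0],[0,0,0]],[[0,-3,0],[0,0,0]],[[0,-2,0],[0,0,0]],[[0,0,0],[0,0,0]]]'

```text
time_s: 13.03
eef_pos: [647.8, 77.9, 195.0]
ee_rot: [0.001, 1.0, 0.019, 0.0]
force: [-1.7, -4.6, 5.6]
grip_width: 0.157
```

Run:
```python
from h import *
s=ctrl.sense();C=cam('wrist',s); print(s['eef_pos'])
a=save('side','s4.png');b=save('wrist','w4.png');t=save('top','t4.png')
cv2.imwrite('pics/m4.png',np.vstack([np.hstack([cv2.resize(a[80:230,210:330],(320,400)),cv2.resize(b[:,130:390],(280,400))]),cv2.resize(t[100:160,130:280],(600,200),interpolation=cv2.INTER_CUBIC)])[:,:,::-1])
```

```text
[647.77  77.85 194.98]
```

View pics/m4.png

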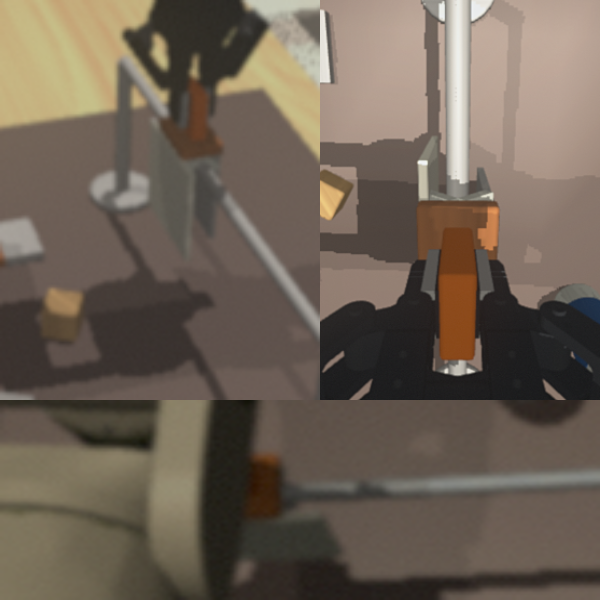

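Side and wrist views show the screen hanging upright on the bar. The panel and roof now hide the band, so I'll compare band and screen positions within each camera's own estimate.

Run:
```python
from h import *
s=ctrl.sense();C=cam('wrist',s);T=cam('top');S=cam('side')
im=cv2.imread('pics/w4.png')[:,:,::-1]
print('roof col225/285 R-chan',[int(v) for v in im[185:210,232,0]],[int(v) for v in im[185:210,282,0]])
print('tab col258',[(r,im[r,258].tolist()) for r in list(range(214,226,2))+list(range(254,280,2))+list(range(336,354,2))])
for r in (193,195,197): print('roof edge y',onz(C,(258,r),187)[1]-30)
for r in (343,346,349): print('tab -y end',onz(C,(258,r),233)[1]+20)
for r in (254,258,262,266,270): print('tab +y top',onz(C,(258,r),233)[1]-20)
print('band top',onz(T,(180.1,128.6),170),'band side',tri([(S,(279,132.5)),(T,(180.1,128.6))]))
# same check at w3 for held offset
```

```text
roof col225/285 R-chan [105, 111, 119, 124, 122, 123, 123, 103, 91, 92, 92, 92, 99, 103, 108, 113, 113, 114, 115, 114, 115, 114, 115, 111, 110] [119, 128, 208, 232, 180, 141, 131, 109, 92, 88, 88, 88, 93, 109, 126, 134, 134, 138, 138, 121, 112, 111, 112, 113, 111]
tab col258 [(214, [116, 79, 53]), (216, [115, 77, 50]), (218, [113, 71, 42]), (220, [108, 61, 29]), (222, [109, 61, 29]), (224, [109, 60, 28]), (254, [109, 59, 24]), (256, [109, 60, 26]), (258, [109, 59, 25]), (260, [109, 60, 27]), (262, [114, 62, 25]), (264, [133, 72, 29]), (266, [140, 75, 29]), (268, [141, 74, 27]), (270, [142, 75, 28]), (272, [141, 74, 25]), (274, [142, 75, 29]), (276, [143, 76, 30]), (278, [141, 74, 27]), (336, [139, 72, 27]), (338, [138, 72, 28]), (340, [138, 72, 28]), (342, [137, 71, 25]), (344, [131, 67, 27]), (346, [144, 138, 129]), (348, [148, 146, 138]), (350, [184, 179, 170]), (352, [196, 193, 181])]
roof edge y 80.61794854387156
roof edge y 79.54681873299413
roof edge y 78.47102990309656
tab -y end 80.01287167007985
tab -y end 78.42044239782541
tab -y end 76.81556608595984
tab +y top 82.21647730517763
tab +y top 80.50746127648911
tab +y top 78.7824473129192
tab +y top 77.04120972544376
tab +y top 75.28351855980557
band top [647.53  87.75 170.  ] band side (array([647.79,  88.5 , 166.68]), np.float64(1.0319023182708733))
```

The relative offset is 11.7 mm from the wrist camera and 12.6 mm from the top camera, so I'll slide 12 mm more.

play_rows --motion '[[[0,-1,0],[0,0,0]],[[0.3,-3,0],[0,0,0]],[[0,-4,0],[0,0,0]],[[0,-3,0],[0,0,0]],[[0,-1,0],[0,0,0]],[[0,0,-0.4],[0,0,0]],[[0,0,0],[0,0,0]]]'

```text
time_s: 13.77
eef_pos: [647.4, 89.7, 195.0]
ee_rot: [0.001, 1.0, 0.018, -0.0]
force: [-2.2, -5.5, 4.6]
grip_width: 0.156
```

play_rows --motion '[[[-0.3,0,-0.3],[0,0,0]],[[0,0,0],[0,0,0]],[[0,0,0],[0,0,0]],[[0,0,0],[0,0,0]],[[0,0,0],[0,0,0]],[[0,0,0],[0,0,0]]]' --fingers 60

```text
time_s: 14.27
eef_pos: [647.2, 91.0, 194.8]
ee_rot: [-0.0, 1.0, 0.019, -0.0]
force: [-0.2, -0.7, 0.3]
grip_width: 0.704
```

play_rows --motion '[[[0,0,-3],[0,0,0]],[[0,0,-8],[0,0,0]],[[0,0,-15],[0,0,0]],[[0,0,-20],[0,0,0]],[[0,0,-25],[0,0,0]],[[0,0,-25],[0,0,0]],[[0,0,-15],[0,0,0]],[[0,0,-5],[0,0,0]],[[-6,0,0],[0,0,0]],[[-14,-2,0],[0,0,0]],[[-20,-8,0],[0,0,0]],[[-25,-12,0],[0,0,0]],[[-25,-15,0],[0,0,0]],[[-25,-15,0],[0,0,0]],[[-25,-15,0],[0,0,0]],[[-25,-15,0],[0,0,0]],[[-15,-8,0],[0,0,0]],[[-6,-3,0],[0,0,0]],[[0,0,0],[0,0,0]]]'

```text
time_s: 15.85
eef_pos: [457.2, 177.3, 311.2]
ee_rot: [-0.0, 1.0, 0.019, 0.0]
force: [0.1, -1.1, 0.3]
grip_width: 0.702
```

Run:
```python
from h import *
s=ctrl.sense();C=cam('wrist',s); print(s['time_s'],s['eef_pos'])
a=save('side','s5.png');b=save('wrist','w5.png')
T,S=cam('top'),cam('side')
for n,k in [('wrist','tray_grip'),('wrist','tray_pocket'),('wrist','ball_center'),('side','screen_grip')]:
    print(n,k,[(np.array(d['position'])*[512,384],d['p']) for d in ctrl.spot_in(n,k)])
print(proj(C,[455,187,67]))
cv2.imwrite('pics/m5.png',np.hstack([cv2.resize(a[80:230,200:350],(400,400)),cv2.resize(b[:,:384],(400,400))])[:,:,::-1])
```

```text
15.85 [457.21 177.33 311.22]
wrist tray_grip [(array([201.11, 256.51]), 0.78), (array([138.39, 377.2 ]), 0.74), (array([227.89, 135.01]), 0.57)]
wrist tray_pocket [(array([227.48, 137.7 ]), 0.95), (array([198.5, 256.7]), 0.73), (array([139.32, 374.09]), 0.69)]
wrist ball_center [(array([182.02, 130.41]), 0.98), (array([428.7, 266.5]), 0.16)]
side screen_grip [(array([276.02, 138.7 ]), 0.89), (array([358.5 , 190.39]), 0.27)]
[255.91 148.91]
```

View pics/m5.png

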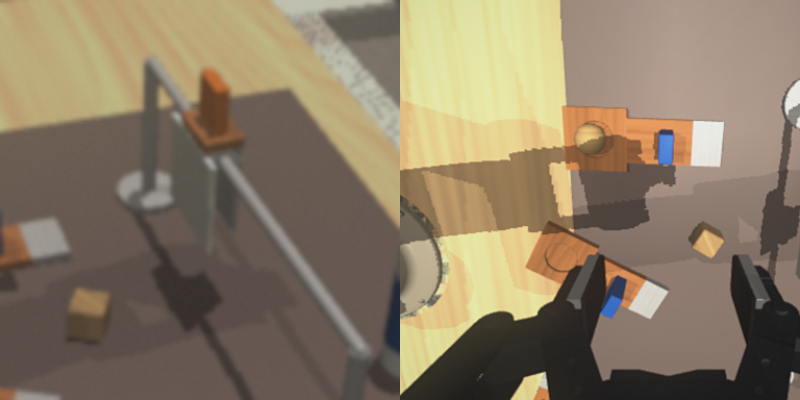

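The side view shows the screen hanging upright at the band. In the wrist view the ball tray's grip is at about (255,143), with the second tray below at (201,256), which is not the one to take. I'll refine the grip position from the top face of the blue block.

Run:
```python
from h import *
s=ctrl.sense();C=cam('wrist',s)
im=cv2.imread('pics/w5.png')[:,:,::-1]
for b in blobs(im,(105,100,40),(125,255,255),40): print(b)
for c in(252,256,260): print(c,[(r,im[r,c].tolist()) for r in range(120,162,3)])
print([proj(C,[455+dx,187+dy,67]).round(1) for dx in(-9,9) for dy in(-18,18)])
```

```text
([254.7, 142.5], 398, ((254.5, 141.5), (31.0, 13.0), 90.0))
([204.8, 285.6], 502, ((205.5426788330078, 284.8841247558594), (14.964103698730469, 39.706729888916016), 20.2248592376709))
([474.5, 326.5], 421, ((470.75006103515625, 320.7500305175781), (60.10407638549805, 22.62741470336914), 45.0))
252 [(120, [229, 155, 95]), (123, [210, 139, 92]), (126, [56, 62, 91]), (129, [68, 106, 177]), (132, [85, 136, 219]), (135, [84, 135, 218]), (138, [82, 134, 218]), (141, [82, 133, 217]), (144, [82, 133, 216]), (147, [81, 131, 216]), (150, [79, 130, 215]), (153, [77, 129, 215]), (156, [71, 122, 212]), (159, [113, 96, 85])]
256 [(120, [230, 155, 95]), (123, [238, 158, 94]), (126, [54, 62, 91]), (129, [66, 99, 169]), (132, [88, 140, 221]), (135, [88, 140, 221]), (138, [87, 139, 220]), (141, [85, 137, 220]), (144, [84, 135, 218]), (147, [81, 134, 217]), (150, [80, 132, 216]), (153, [76, 128, 214]), (156, [73, 126, 216]), (159, [133, 114, 102])]
260 [(120, [229, 155, 94]), (123, [237, 157, 95]), (126, [52, 62, 93]), (129, [61, 94, 162]), (132, [92, 148, 227]), (135, [90, 145, 226]), (138, [84, 141, 224]), (141, [81, 137, 221]), (144, [78, 132, 220]), (147, [75, 127, 215]), (150, [72, 126, 213]), (153, [73, 126, 213]), (156, [72, 123, 216]), (159, [99, 85, 77])]
[array([247.3, 162.1]), array([248.1, 133.3]), array([261.6, 162.6]), array([262.8, 133.8])]
```

play_rows --motion '[[[0,0,5],[0,0,1]],[[0,0,12],[0,0,1]],[[-1,-3,20],[0,0,0]],[[-1,-4,25],[0,0,0]],[[-1,-4,25],[0,0,0]],[[0,-3,25],[0,0,0]],[[0,-1,25],[0,0,0]],[[0,0,25],[0,0,0]],[[0,0,20],[0,0,0]],[[0,0,15],[0,0,0]],[[0,0,8],[0,0,0]],[[0,0,4],[0,0,0]],[[0,0,0],[0,0,0]]]'

```text
time_s: 17.23
eef_pos: [454.9, 191.7, 101.6]
ee_rot: [0.0, 1.0, 0.001, -0.0]
force: [0.6, -0.4, 0.0]
grip_width: 0.703
```

Run:
```python
from h import *
s=ctrl.sense();C=cam('wrist',s);print(s['eef_pos'],R_tool(s)[:,0])
im=save('wrist','w6.png')
for b in blobs(im,(105,100,40),(125,255,255),100): print(b)
print([proj(C,[454.5+dx,192+dy,67]).round(1) for dx in(-9,9) for dy in(-18,18)])
```

```text
[454.89 191.74 101.57] [ 1.  0. -0.]
([256.8, 214.6], 1977, ((257.0, 213.5), (73.0, 28.0), 90.0))
[array([243.2, 254.4]), array([242.4, 201.4]), array([271.4, 254.4]), array([272.4, 201.5])]
```

View pics/w6.png

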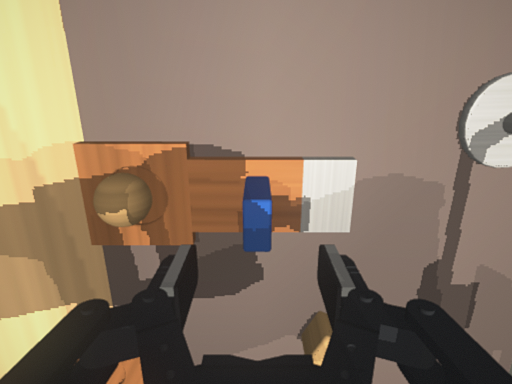

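The ball tray is square to the tool. The grip is at px (257,224), about 2.5 mm further +y, and the ball is in its pocket at (123,200). Going down and gripping.

play_rows --motion '[[[0,-1,6],[0,0,0]],[[0,-1,12],[0,0,0]],[[0,0,14],[0,0,0]],[[0,0,14],[0,0,0]],[[0,0,12],[0,0,0]],[[0,0,8],[0,0,0]],[[0,0,5],[0,0,0]],[[0,0,2.5],[0,0,0]],[[0,0,0],[0,0,0]]]'

```text
time_s: 18.03
eef_pos: [455.0, 193.9, 28.5]
ee_rot: [-0.0, 1.0, 0.001, 0.0]
force: [-0.4, -0.3, 0.7]
grip_width: 0.702
```

play_rows --motion '[[[0,0,0],[0,0,0]],[[0,0,0],[0,0,0]],[[0,0,0],[0,0,0]],[[0,0,0],[0,0,0]],[[0,0,0],[0,0,0]]]' --fingers 32

```text
time_s: 18.45
eef_pos: [455.0, 193.9, 28.7]
ee_rot: [-0.0, 1.0, 0.001, 0.0]
force: [-0.4, 1.0, 0.8]
grip_width: 0.377
```

play_rows --motion '[[[0,0,0],[0,0,0]],[[0,0,0],[0,0,0]],[[0,0,0],[0,0,0]],[[0,0,0],[0,0,0]],[[0,0,0],[0,0,0]],[[0,0,0],[0,0,0]]]' --fingers 8 --squeeze 70

```text
time_s: 18.95
eef_pos: [455.0, 193.9, 28.7]
ee_rot: [-0.0, 1.0, 0.001, 0.0]
force: [-1.1, -0.1, 5.4]
grip_width: 0.201
```

Gripped: 17 mm opening, and the tray was not moved. Lifting gently.

play_rows --motion '[[[0,0,-1],[0,0,0]],[[0,0,-2],[0,0,0]],[[0,0,-4],[0,0,0]],[[0,0,-6],[0,0,0]],[[0,0,-8],[0,0,0]],[[0,0,-10],[0,0,0]],[[0,0,-11],[0,0,0]],[[0,0,-11],[0,0,0]],[[0,0,-10],[0,0,0]],[[0,0,-9],[0,0,0]],[[0,0,-8],[0,0,0]],[[0,0,-7],[0,0,0]],[[0,0,-5],[0,0,0]],[[0,0,-3.5],[0,0,0]],[[0,0,-2],[0,0,0]],[[0,0,-1],[0,0,0]],[[0,0,0],[0,0,0]]]'

```text
time_s: 20.37
eef_pos: [454.9, 193.8, 126.9]
ee_rot: [0.0, 1.0, 0.001, -0.0]
force: [-0.8, 0.3, -3.7]
grip_width: 0.204
```

Run:
```python
from h import *
s=ctrl.sense();print(s['force'],s['wrist_torque'],R_tool(s)[2])
for n in('wrist','side'):
    save(n,n+'7.png'); print(n,[(np.array(d['position'])*[512,384],d['p']) for d in ctrl.spot_in(n,'ball_center')])
a=cv2.imread('pics/side7.png');b=cv2.imread('pics/wrist7.png')
cv2.imwrite('pics/m7.png',np.hstack([cv2.resize(a[60:240,100:320],(440,360)),cv2.resize(b[:,:384],(360,360))]))
```

```text
[-0.82  0.3  -3.73] [-0.03 -0.03  0.  ] [-0.  0. -1.]
wrist [(array([ 63.9 , 251.48]), 0.92), (array([204.08, 226.71]), 0.66)]
side [(array([154.21, 140.89]), 0.55)]
```

View pics/m7.png

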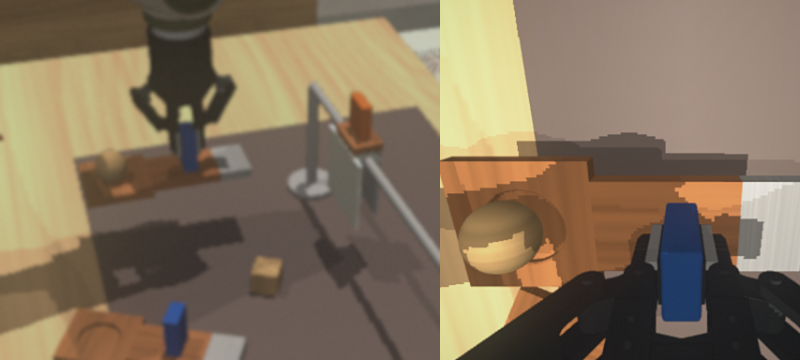

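The tray is lifted level, and the ball sits in the pocket at crop (500,238). Now the slow 88° turn.

play_rows --motion '[[[0,0,0],[0,0,0.5]],[[0,0,0],[0,0,1.5]],[[0,0,0],[0,0,2.5]],[[0,0,0],[0,0,3.5]],[[0,0,0],[0,0,4.5]],[[0,0,0],[0,0,4.5]],[[0,0,0],[0,0,4.5]],[[0,0,0],[0,0,4.5]],[[0,0,0],[0,0,4.5]],[[0,0,0],[0,0,4.5]],[[0,0,0],[0,0,4.5]],[[0,0,0],[0,0,4.5]],[[0,0,0],[0,0,4.5]],[[0,0,0],[0,0,4.5]],[[0,0,0],[0,0,4.5]],[[0,0,0],[0,0,4.5]],[[0,0,0],[0,0,4.5]],[[0,0,0],[0,0,4.5]],[[0,0,0],[0,0,4.5]],[[0,0,0],[0,0,3.5]]]'

```text
time_s: 22.23
eef_pos: [454.8, 193.9, 126.9]
ee_rot: [0.0, 0.771, -0.637, -0.0]
force: [-0.1, 0.1, -2.9]
grip_width: 0.199
```

play_rows --motion '[[[0,0,0],[0,0,3]],[[0,0,0],[0,0,2.5]],[[0,0,0],[0,0,2]],[[0,0,0],[0,0,1.5]],[[0,0,0],[0,0,1]],[[0,0,0],[0,0,0.5]],[[0,0,0],[0,0,0]]]'

```text
time_s: 22.82
eef_pos: [454.9, 193.9, 126.9]
ee_rot: [0.0, 0.711, -0.703, -0.0]
force: [0.2, 0.5, -3.4]
grip_width: 0.203
```

play_rows --motion '[[[1,-0.5,0],[0,0,0]],[[3,-1.4,0],[0,0,0]],[[5,-2.3,0],[0,0,0]],[[8,-3.6,0],[0,0,0]],[[11,-5,0],[0,0,0]],[[13,-5.9,0],[0,0,0]],[[14,-6.3,0],[0,0,0]],[[14,-6.3,0],[0,0,0]],[[14,-6.3,0],[0,0,0]],[[14,-6.3,0],[0,0,0]],[[14,-6.3,0],[0,0,0]],[[14,-6.3,0],[0,0,0]],[[14,-6.3,0],[0,0,0]],[[13,-5.9,0],[0,0,0]],[[11,-5,0],[0,0,0]],[[9,-4,0],[0,0,0]],[[7,-3,0],[0,0,0]],[[5,-2,0],[0,0,0]],[[3,-1,0],[0,0,0]],[[1,-0.5,0],[0,0,0]]]'

```text
time_s: 24.48
eef_pos: [541.3, 6.6, 126.9]
ee_rot: [0.0, 0.711, -0.703, -0.0]
force: [0.0, 1.2, -3.1]
grip_width: 0.203
```

play_rows --motion '[[[0.5,-0.3,0],[0,0,0]],[[1.5,-0.8,0],[0,0,0]],[[2.5,-1.2,0],[0,0,0]],[[3,-1.6,0],[0,0,0]],[[3,-1.6,0],[0,0,0]],[[2.5,-1.2,0],[0,0,0]],[[1.5,-0.8,0],[0,0,0]],[[0.5,-0.3,0],[0,0,0]],[[0,0,0],[0,0,0]],[[0,0,0],[0,0,0]],[[0,0,0],[0,0,0]],[[0,0,0],[0,0,0]]]'

```text
time_s: 25.48
eef_pos: [549.1, -8.0, 127.0]
ee_rot: [0.0, 0.711, -0.703, -0.0]
force: [0.1, 0.9, -3.7]
grip_width: 0.2
```

Run:
```python
from h import *
s=ctrl.sense();C=cam('wrist',s);S=cam('side');T=cam('top');print(s['eef_pos'],s['force'],R_tool(s))
obs=[]
for n,c in(('wrist',C),('side',S),('top',T)):
    save(n,n+'8.png'); r=ctrl.spot_in(n,'ball_center'); print(n,[(np.array(d['position'])*[512,384],d['p']) for d in r])
    if r: print(onz(c,np.array(r[0]['position'])*[512,384],125.5))
    print('exp ball',proj(c,[547.4,86.7,125.5]))
a=cv2.imread('pics/side8.png');b=cv2.imread('pics/wrist8.png')
cv2.imwrite('pics/m8.png',np.hstack([cv2.resize(a[70:250,170:350],(400,400)),cv2.resize(b,(400,300),interpolation=cv2.INTER_AREA).copy() if 0 else cv2.copyMakeBorder(cv2.resize(b,(400,300)),0,100,0,0,0)]))
```

```text
[549.14  -7.97 126.99] [ 0.13  0.86 -3.72] [[ 0.01 -1.   -0.  ]
 [-1.   -0.01  0.  ]
 [-0.    0.   -1.  ]]
wrist [(array([ 81. , 251.6]), 0.69)]
[548.91  84.97 125.5 ]
exp ball [ 78.14 254.15]
side [(array([241.1 , 152.79]), 0.68), (array([246.58, 184.82]), 0.65)]
[549.82  87.69 125.5 ]
exp ball [240.27 153.17]
top []
exp ball [184.11 179.62]
```

View pics/m8.png

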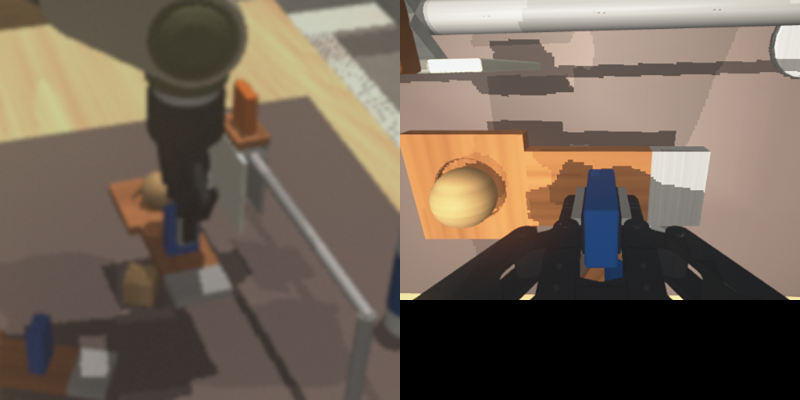

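The ball is in the pocket. It measures (548.9,85.0) from the wrist and (549.8,87.7) from the side, against a target of (547.4,86.7). The screen is still on the bar. I'll let it settle briefly, confirm and hand in.

play_rows --motion '[[[0,-0.5,0],[0,0,0]],[[0,0.5,0],[0,0,0]],[[0,0.6,0],[0,0,0]],[[0,0.4,0],[0,0,0]],[[0,0,0],[0,0,0]],[[0,0,0],[0,0,0]],[[0,0,0],[0,0,0]],[[0,0,0],[0,0,0]],[[0,0,0],[0,0,0]],[[0,0,0],[0,0,0]],[[0,0,0],[0,0,0]],[[0,0,0],[0,0,0]],[[0,0,0],[0,0,0]],[[0,0,0],[0,0,0]]]'

```text
time_s: 26.95
eef_pos: [548.2, -8.1, 127.0]
ee_rot: [0.0, 0.711, -0.703, 0.0]
force: [-0.8, 0.0, -3.1]
grip_width: 0.202
```

Run:
```python
from h import *
for i in range(2):
  for n in('wrist','side'):
    s=ctrl.sense();c=cam(n); im=save(n,n+f'9{i}.png'); r=ctrl.spot_in(n,'ball_center')
    print(n,[onz(c,np.array(d['position'])*[512,384],125.5) for d in r[:1]])
c=cam('side');S2=ctrl.spot_in('side','screen_grip'); print([(np.array(d['position'])*[512,384],d['p']) for d in S2],proj(c,[647.3,90.3,210]))
# panel -y top corner in wrist
print('panel corner exp',proj(cam('wrist'),[628.9,39.6,173]))
print(s['eef_pos'],s['force'],s['time_s'],max(abs(np.array(s['dq']))))
print(ctrl.finish_job())
```

```text
wrist [array([547.28,  85.7 , 125.5 ])]
side [array([541.71,  88.17, 125.5 ])]
wrist [array([547.97,  85.03, 125.5 ])]
side [array([551.16,  93.11, 125.5 ])]
[(array([279.6 , 138.32]), 0.67), (array([318.52, 323.6 ]), 0.6)] [279.75 116.77]
panel corner exp [103.21  88.47]
[548.19  -8.09 126.99] [-0.45 -0.01 -3.13] 27.25 0.001895478733016343
the job is handed in; nothing more can be done
None
```

I did the whole job in the order asked and handed it in at about 27 s of the 72 s allowed. No verdict was reported.

- **Screen:** I hooked it on the plain bar about 130 mm from the band, white face towards the robot. I then slid it along until its centre was on the band and let go. The panel then hid the band, so the last 12 mm was set from the wrist camera (11.7 mm to go) and the top camera (12.6 mm). After release it was hanging upright, and the later pictures showed it still on the bar.
- **Tray:** I gripped the leftmost tray, the one with the ball, by its blue grip. I lifted it level, turned it about 90° and carried it over. The ball stayed in its pocket and was not touched.
- **Last checks:** The wrist camera put the ball at about (547.6, 85.4) mm against a target of (547.4, 86.7), about 8 cm in front of the face. The ball's height was set from the arm position, not measured. The arm was still, and the tool was level.
- **Disagreements:** The side camera's ball readings scattered by 5–9 mm because the arm partly blocks the ball, so I went by the wrist camera. Its last fix for the tab was 21 px lower than expected in the picture, though level in column. The detector reports the middle of the whole screen rather than the tab, which probably explains it. I did not check that further.
- **Not checked:** I did not compare the positions of the die, can and tape before and after. The arm's path kept clear of them.

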